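Clip the green inspection tag onto the casting's loop

ROBOT

A 6-joint arm with a two-finger parallel gripper is mounted at the origin on the work surface. World frame = base frame: x ahead of the robot, y to its left, z up, the work surface at z = 0. Lengths are in m, angles in rad, forces in N, time in s.
With the tool pointing down it reaches from about 0.35 to 0.925 m from the base axis. Payload 6.4 kg.
Tool frame: the origin (TCP) lies on the centre line of the jaws, within the pads' length; the fingertips stand nose_length ahead of it and the grasp point (between the pads) lies 6 mm ahead of it (nose_length is the distance from the TCP to the fingertips, in m); y points along the fingers, z is the direction in which the jaws open and shut, and the axes are right-handed (so a half turn about y gives the same grasp; the last joint's range is limited). The gripper opens to 85 mm and grips with 20 to 120 N. Pads are 22 mm wide; open, the fingers measure 114 mm over their backs; the gripper's body (76 mm by 85 mm) begins 54 mm behind the grasp point. The pads swing forward as they close: fully open they stand 13 mm farther back than shut.
Start: joints at [-1.437, 0.245, 1.558, -0, 1.339, -0.174], TCP at [0.197, -0.619, 0.256] pointing down, gripper open.
Joint ranges: [-3.13, 3.13], [-1.02, 2.26], [0.13, 2.54], [-0.95, 4.09], [0.21, 2.88], [-2.74, 2.74]. Speed limits (rad/s): [2.57, 2.57, 3.14, 3.14, 3.14, 3.14].

INTERFACE

Orientations are given as [roll, pitch, yaw] about the fixed x, y, z axes, in that order (R = Rz(yaw) Ry(pitch) Rx(roll)).
In Python, from bench import * gives the robot as it stands.
- The arm moves only by the tool send_rows, never from a script. Its argument "motion" is text: rows parted by semicolons, each of 6 numbers parted by spaces: the shift along the tool's x, y, z in m, then the turn, a rotation vector about the tool's x, y, z in degrees. In form: dx dy dz rx ry rz; .... A call has 1 to 5 rows; each row shifts and turns the pose as measured when the row begins, along the tool's axes as they then stand; what a row does not reach is not made up. A row lasts 1/8 s, in which the tool goes at most 62.5 mm and 10.7 degrees, less where a joint would pass 70% of its speed; a pose out of reach is approached as far as the arm can. A call with a gripper value outside its range is refused whole. "fingers" is the opening in per cent of the stroke, from 0 (shut) to 100 (fully open), set as the call begins (left out, the last holds). The fingers move at their own pace and stop on an object; "newtons" is the grip in N (left out, the last holds). Time passes only in rows, so rows that do not move let the fingers close. It gives the time, the measured TCP pose, the force and the opening at its end, in the units of the state.
- observe(): the state, without advancing time (a new reading comes with each control period).
- grab_frame(name): name is "scene" or "top"; returns a dict with "color" (420x560x3 uint8, red, green, blue), "camera_matrix" (3x3 intrinsics, pixels), "R" (3x3) and "t" (3): a world point X has camera coordinates R X + t. Camera axes: x right, y down, z forward; pixel columns grow to the right and rows downward; lengths in m; the calibration is good to about 2 mm. A picture is of the moment at which its call begins. There is no depth.
- close_job(): hands the job in, once; it reports no verdict.
The state is a dict: "t": time; "joints": joint angles; "joint_vel": joint speeds; "joint_torque": joint torques, N m; "tcp_pos": TCP position; "tool_rot": TCP orientation; "contact_force": force on the tool from outside, world axes, zero at the start; "moment": the same for the moment, N m; "width": finger opening in m.
Only numpy, scipy, OpenCV 4.12 (cv2) and the standard library are available. Lean on these libraries where they do the work, as an engineer would, in place of code of your own. Each camera call takes 0.05 s, during which the arm holds its last target. There are 200 camera calls.

TASK

The C-frame casting has passed inspection: take the green snap-hook tag and push its sprung gate against the upright bar of the steel loop on the casting's end until the bar is inside the hook and the gate has snapped shut behind it. Leave the tag lying flat on the surface, clipped on the loop, and leave the red tag where it lies.

Things in the scene. Friction and masses are not known exactly. Their poses are not given: they have to be found in the camera images.
- green_tag: Loose flat snap hook with green tag plate, rigid, 160 mm long, 0.16 kg. In mm: x along it to the mouth, z up; origin: underside, middle of the green grip block (34 long, 20 wide in y, 18 high: pinch across y from above). Plate behind to x -61, 44 wide, 6 thick. In front a steel fork 14 high to x 98, 60 wide: jaw inner faces y +-15, cross-piece face x 25.5. Brass gate shuts the mouth at x 80
- green_gate (a joint): Green tag's sprung gate (7 mm round bar 9 mm above the tag's underside, hinged at tag x 80, y -20.5): 0 shut, up to 1.55 rad as it is pressed inwards; never swings outwards. Pressing it open takes 1 to 4 N at mid-mouth, 10 N near the hinge. It falls shut behind an entering bar once the bar is at tag x below 40: push on to x 34. Inside, the bar can lie at tag x 29.5 to 72
- loop_bar (a point): On the axis of the upright bar (8 mm round, 75 mm high) of the closed D-shaped steel loop on the end of the fixed grey casting (150 high), 9 mm above the surface. x: level, from bar to casting face 88 mm away; z up. Top arm 67 to 75 mm high, foot strap 3 mm thick, 12 wide. The hook goes on along this x, mouth first, level, its underside 0 to 30 mm above the surface
- red_tag: Bystander, not to be moved: the same snap hook with a red plate and grip block (for rejected parts). Same size, origin and axes as the green tag
Mind the look-alikes: they are no part of the job. What is shaped like the green_tag but blue or orange is not meant.

How it is judged:
On the way:
1. the loop's bar presses the green tag's gate open (value of joint green_gate above 0.4 rad and x of loop_bar in the frame of green_tag between 0.02 and 0.09 m and y of loop_bar in the frame of green_tag between -0.025 and 0.025 m), for 0.04 s.
At the end, for the whole second after the job is handed in: The bar stands inside the green hook, 25 to 76 mm along the tag's x and within 18 mm of its centre line; the gate is shut (under 0.2 rad); the tag lies on the surface (origin below 15 mm, tilt under 10 degrees), at rest (under 0.03 m/s). The red tag has moved at most 40 mm (x of loop_bar in the frame of green_tag between 0.025 and 0.076 m and y of loop_bar in the frame of green_tag between -0.018 and 0.018 m and value of joint green_gate below 0.2 rad and height (world z) of green_tag below 0.015 m and angle between green_tag's own z axis and vertical below 0.17 rad and linear speed of green_tag below 0.03 m/s); the robot touches nothing.
It fails at once if the red tag is moved more than 40 mm (distance of red_tag from where it was at the start of the episode above 0.04 m).
It also fails if it takes over 42 s, if anything falls off the work surface, if the arm or the gripper's body presses on something with over 40 N, if the wrist force passes 120 N, or if a joint passes its speed limit or range.

## Working session

There is one attempt and no reset: what is moved stays moved. The work goes in short steps, Python scripts to look and compute and a tool call to move; the robot and the scene stay as the last step left them, time stands still between calls to the robot, and variables do not carry over. Pictures are saved under pics/ and viewed, about 8 in all and at most 12, crops included, and the job is handed in when it is done.

Besides the shell and the picture viewer there is one more tool, called after "Request:" as a command line: name --argument value ..., lists and objects as JSON in quotes. send_rows: Moves the arm, as the interface text tells. Its arguments: {"type":"object","properties":{"motion":{"type":"string"},"fingers":{"type":"number"},"newtons":{"type":"number"}},"required":["motion"]}

```bash
mkdir -p pics; ls
python3 - <<'E'
from bench import *
import cv2,numpy as np
for n in("top","scene"):
    f=grab_frame(n); cv2.imwrite(f"pics/{n}0.png",f["color"][:,:,::-1]); np.savez(f"{n}0.npz",**f)
    print(n,f["camera_matrix"].round(1).tolist(),f["R"].round(3).tolist(),f["t"].round(3).tolist())
s=observe();print(s)
E
```

```text
pics
top [[437.0, 0.0, 279.0], [0.0, 437.0, 197.4], [0.0, 0.0, 1.0]] [[-0.014, -1.0, -0.02], [-0.997, 0.016, -0.075], [0.075, 0.019, -0.997]] [0.064, 0.423, 1.006]
scene [[451.9, 0.0, 275.6], [0.0, 451.9, 210.1], [0.0, 0.0, 1.0]] [[0.677, 0.736, 0.005], [0.603, -0.551, -0.577], [-0.422, 0.394, -0.817]] [-0.352, -0.229, 1.352]
{'t': 0.1, 'joints': array([-1.43711430e+00,  2.45783588e-01,  1.55890903e+00,  3.18691828e-05,
        1.33870767e+00, -1.74049561e-01]), 'joint_vel': array([-5.46645716e-04, -2.43227380e-03, -1.65484577e-03,  7.34315203e-04,
        6.71383756e-05, -1.50594221e-03]), 'joint_torque': array([ 7.46709787e-06, -4.30671465e+01, -3.27128792e+01, -1.04647447e-04,
        2.83041460e-03, -8.19031925e-06]), 'tcp_pos': array([ 0.19686416, -0.61898256,  0.25525621]), 'tool_rot': array([-1.57257128e+00,  3.43564585e-04, -2.83386873e+00]), 'contact_force': array([0.04597245, 0.51993412, 0.62912726]), 'moment': array([-0.01697562, -0.00752831, -0.01913839]), 'width': 0.08517151735880342}
```

View pics/top0.png

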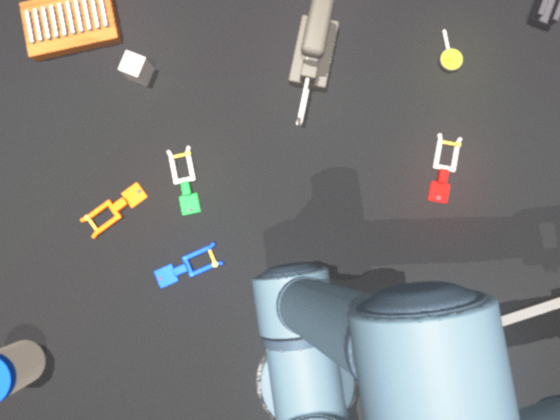

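View pics/scene0.png

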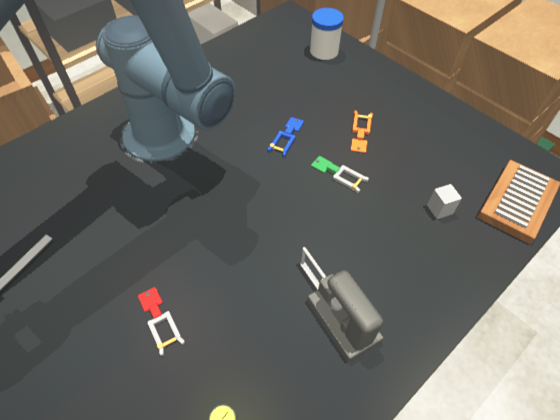

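The top view shows the green tag with its plate at about (190,205), grip at (185,187) and mouth at (180,150). The loop's end is near (300,122), and the red tag is at (440,190). In the scene view the green plate is at about (322,163) and the loop bar runs from (303,250) to (303,268). I'll enlarge the details next.

```bash
cat > h.py <<'E'
import numpy as np, cv2
def ray(f,uv):
    d=np.linalg.inv(f["camera_matrix"])@np.array([uv[0],uv[1],1.]); R=f["R"]
    return -R.T@f["t"], R.T@d
def onz(f,uv,z):
    o,d=ray(f,uv); return o+d*(z-o[2])/d[2]
def two(f,a,g,b):
    o,d=ray(f,a);p,e=ray(g,b); s=np.linalg.lstsq(np.c_[d,-e],p-o,rcond=None)[0]
    A=o+s[0]*d;B=p+s[1]*e; return (A+B)/2,np.linalg.norm(A-B)
def proj(f,X):
    c=f["R"]@X+f["t"]; return (f["camera_matrix"]@c)[:2]/c[2]
def mask(f,lo,hi):
    return cv2.inRange(cv2.cvtColor(f["color"],cv2.COLOR_RGB2HSV),lo,hi)
E
python3 - <<'E'
import numpy as np,cv2
from h import *
T=dict(np.load("top0.npz"));S=dict(np.load("scene0.npz"))
def crop(f,x,y,w,h,k): return cv2.resize(f["color"][y:y+h,x:x+w,::-1],None,fx=k,fy=k,interpolation=cv2.INTER_CUBIC)
a=np.hstack([crop(T,285,70,50,60,5),crop(T,155,140,50,80,5)[:300]])
a=np.vstack([np.hstack([crop(T,285,75,50,55,5),crop(T,160,145,50,55,5)]),np.hstack([crop(S,290,240,50,55,5),crop(S,310,150,60,45,5)[:, :250].copy() if 0 else cv2.resize(crop(S,308,148,66,50,1),(250,275))])])
cv2.imwrite("pics/c0.png",a)
for n,f in(("T",T),("S",S)):
    m=mask(f,(45,90,40),(85,255,255)); c,_=cv2.findContours(m,cv2.RETR_EXTERNAL,cv2.CHAIN_APPROX_NONE)
    for q in c:
        if cv2.contourArea(q)>30:
            M=cv2.moments(q);print(n,cv2.contourArea(q),M["m10"]/M["m00"],M["m01"]/M["m00"])
            print(cv2.boundingRect(q), onz(f,(M["m10"]/M["m00"],M["m01"]/M["m00"]),.008))
E
```

```text
T 471.5 188.4924001413927 200.14598798161893
(179, 182, 22, 34) [0.4212739  0.27236333 0.008     ]
S 259.5 324.3937058445729 164.95311496467565
(311, 156, 29, 18) [0.4257671  0.27281355 0.008     ]
S 98.5 545.311336717428 143.8544839255499
(538, 138, 16, 13) [0.80616787 0.80980957 0.008     ]
```

View pics/c0.png

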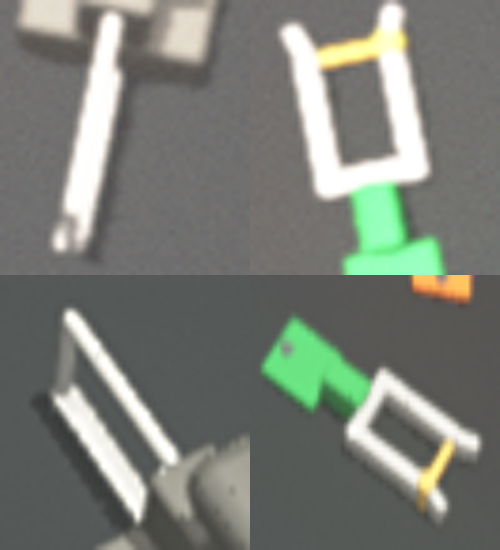

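Run:
```python
import numpy as np,cv2
from h import *
T=dict(np.load("top0.npz"));S=dict(np.load("scene0.npz"))
def t1(X,Y): return (285+X/5,75+Y/5)
def t2(X,Y): return (160+(X-250)/5,145+Y/5)
def s1(X,Y): return (290+X/5,240+(Y-275)/5)
def s2(X,Y): return (308+(X-250)*.264,148+(Y-275)*.1818)
P={}
for n,a,b in [("tipL",t2(291,35),s2(472,440)),("tipR",t2(391,15),s2(440,512)),("crossL",t2(325,190),s2(384,375)),("crossR",t2(425,172),s2(355,435)),("plate+grip",(188.49,200.15),(324.39,164.95))]:
    p,e=two(T,a,S,b);P[n]=p;print(n,p.round(4),round(e,4),onz(T,a,.01).round(4))
for n,a,b in [("barbot",t1(65,245),s1(65,390)),("bartop",t1(72,208),s1(70,315))]:
    p,e=two(T,a,S,b);print(n,p.round(4),round(e,4))
# scene-only
b=onz(S,s1(65,390),.003);t=onz(S,s1(70,315),.075);print("scene bot",b,"top",t)
print("top bot",onz(T,t1(65,245),.003),"top",onz(T,t1(72,208),.075))
for z in(.003,.075): print("proj",proj(T,np.r_[b[:2],z]),proj(S,np.r_[b[:2],z]))
# arm far ends
print("arm dir scene", onz(S,s1(172,460),.071)-onz(S,s1(70,315),.071), "foot",onz(S,s1(140,510),.003)-onz(S,s1(60,395),.003))
print("arm dir top", onz(T,t1(110,20),.071)-onz(T,t1(72,208),.071))
f=(P["tipL"]+P["tipR"]-P["crossL"]-P["crossR"]);print("tag yaw",np.degrees(np.arctan2(f[1],f[0])),np.linalg.norm(f)/2)
# green principal axis rel. fork centre
c=(P["tipL"]+P["tipR"])/2-P["plate+grip"];print(np.degrees(np.arctan2(c[1],c[0])),np.linalg.norm(c))
```

```text
tipL [0.5377 0.3216 0.0104] 0.0024 [0.537  0.3207 0.01  ]
tipR [0.5484 0.276  0.0015] 0.003 [0.5458 0.2728 0.01  ]
crossL [0.464  0.3065 0.0083] 0.0047 [0.4624 0.3041 0.01  ]
crossR [0.4738 0.2614 0.0052] 0.0096 [0.4702 0.2565 0.01  ]
plate+grip [0.4225 0.2747 0.0033] 0.003 [0.4211 0.2719 0.01  ]
barbot [ 0.6029  0.0113 -0.0018] 0.0037
bartop [0.602  0.0099 0.0706] 0.0037
scene bot [0.6056107  0.01083584 0.003     ] top [0.60466566 0.00952638 0.075     ]
top bot [0.60058941 0.01001883 0.003     ] top [0.59964142 0.00860913 0.075     ]
proj [297.62265077 121.9459531 ] [303. 263.]
proj [298.35568789 113.99294289] [304.69405271 247.92937073]
arm dir scene [ 0.08333369 -0.01895969  0.        ] foot [ 6.88753270e-02 -1.51299945e-02 -1.11022302e-16]
arm dir top [ 0.08595174 -0.01866778  0.        ]
tag yaw 11.296493783726993 0.07559074293307524
11.300985733611455 0.12292298172059936
```

Both views agree on the tag: they meet at about z 0–10 mm, and the fork measures 76 mm against about 80 expected. Origin is about (0.446, 0.279) with yaw 11.3°. The bar is at about (0.603, 0.010), measured top height 71–75 mm, and the loop x axis is at about -12.5°. I'll move above the grip next, via an outward waypoint.

```bash
cat >> h.py <<'E'
def go(s,x,y,z,psi=None):
    a=s["tool_rot"][2]; d=np.array([x,y,z])-s["tcp_pos"]
    L=np.array([np.cos(a)*d[0]+np.sin(a)*d[1],-d[2],-np.sin(a)*d[0]+np.cos(a)*d[1]])
    r=0 if psi is None else -((psi-np.degrees(a)+180)%360-180)
    print("tool shift mm",(L*1000).round(1),"ry",round(r,2),"| rows>=",max(np.linalg.norm(L)/.0625,abs(r)/10.7).__round__(1))
E
python3 - <<'E'
import bench;from bench import *;from h import *
print([n for n in dir(bench) if not n.startswith('_')])
try: print(nose_length)
except Exception as e: print(e)
s=observe();go(s,.45,-.15,.25)
s["tcp_pos"]=np.array([.45,-.15,.25]);go(s,.446,.279,.16,-168.7)
E
```

```text
['Unreachable', 'close_job', 'grab_frame', 'nose_length', 'observe']
0.025
tool shift mm [-383.3    5.3 -370.3] ry 0 | rows>= 8.5
tool shift mm [-126.1   90.  -410.1] ry 6.33 | rows>= 7.0
```

Request:
send_rows --motion "-0.043 0 -0.042 0 0 0;-0.043 0 -0.042 0 0 0;-0.043 0 -0.042 0 0 0;-0.043 0 -0.042 0 0 0;-0.043 0 -0.042 0 0 0" --fingers 100

```text
t: 0.72
tcp_pos: [0.3397, -0.3483, 0.2528]
tool_rot: [-1.576, 0.001, -2.841]
contact_force: [0.6, -0.4, 0.3]
width: 0.0855
```

Request:
send_rows --motion "-0.043 0 -0.042 0 0 0;-0.043 0 -0.042 0 0 0;-0.043 0 -0.042 0 0 0;-0.043 0 -0.042 0 0 0;-0.018 0 -0.058 0 0 0"

```text
t: 1.35
tcp_pos: [0.4569, -0.0666, 0.2534]
tool_rot: [-1.577, 0.002, -2.843]
contact_force: [0.1, 0.7, 0.0]
width: 0.0853
```

Request:
send_rows --motion "-0.018 0.012 -0.058 0 1 0;-0.018 0.012 -0.058 0 1 0;-0.018 0.012 -0.058 0 1 0;-0.018 0.012 -0.058 0 1 0;-0.018 0.012 -0.058 0 1 0"

```text
t: 1.98
tcp_pos: [0.4668, 0.2405, 0.1954]
tool_rot: [-1.575, 0.004, -2.933]
contact_force: [0.2, 0.0, 1.0]
width: 0.0855
```

Run:
```python
from bench import *;from h import *
s=observe();print(s["t"],s["tcp_pos"],np.degrees(s["tool_rot"]),s["joints"].round(2));go(s,.446,.279,.12,-168.7)
```

```text
1.975 [0.46681865 0.24048007 0.19535052] [ -90.26859383    0.24323342 -168.02013024] [0.26 0.01 1.93 0.   1.19 1.62]
tool shift mm [ 12.4  75.4 -42. ] ry 0.68 | rows>= 1.4
```

Request:
send_rows --motion "0.006 0.035 -0.021 0 0.7 0;0.006 0.035 -0.021 0 0 0;0 0 0 0 0 0;0 0 0 0 0 0"

```text
t: 2.48
tcp_pos: [0.4452, 0.284, 0.1232]
tool_rot: [-1.575, 0.003, -2.938]
contact_force: [0.1, -0.0, -0.5]
width: 0.0854
```

Run:
```python
from bench import *;from h import *
s=observe();print(s["t"],s["tcp_pos"],np.degrees(s["tool_rot"]));go(s,.446,.279,.028,-168.7)
T=grab_frame("top");S=grab_frame("scene");np.savez("T1.npz",**T);np.savez("S1.npz",**S)
def crop(f,x,y,w,h,k): return cv2.resize(f["color"][y:y+h,x:x+w,::-1],None,fx=k,fy=k,interpolation=cv2.INTER_CUBIC)
cv2.imwrite("pics/c1.png",np.hstack([crop(T,120,120,120,120,3),crop(S,280,100,120,120,3)]))
print("grip pt proj",proj(T,np.array([.446,.279,.018])),proj(S,np.array([.446,.279,.018])))
```

```text
2.475 [0.44524617 0.28404062 0.12320176] [ -90.2441692     0.18390706 -168.34802394]
tool shift mm [ 0.3 95.2  5.1] ry 0.35 | rows>= 1.5
grip pt proj [184.72935139 189.39752726] [331.51835306 165.52212809]
```

View pics/c1.png

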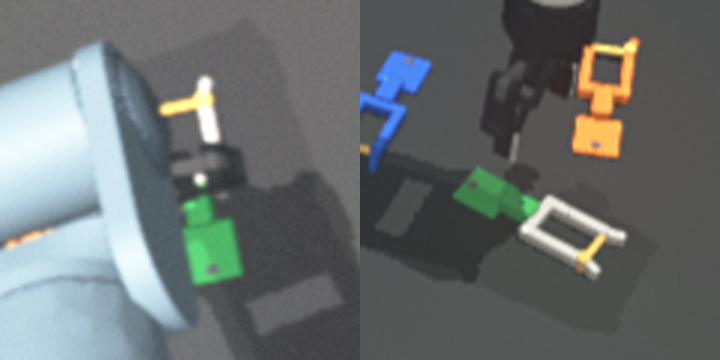

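The scene view shows the block at about (332,167), within 1–2 px of where it should project, under the open jaws. The top view is partly hidden by the arm. I'll descend and grip.

Request:
send_rows --motion "0 0.045 0.007 0 0.4 0;0 0.035 0 0 0 0;0 0.012 0 0 0 0;0 0.003 0 0 0 0;0 0 0 0 0 0"

```text
t: 3.2
tcp_pos: [0.4555, 0.2769, 0.0345]
tool_rot: [-1.577, 0.02, -2.951]
contact_force: [-0.2, -0.4, -1.1]
width: 0.0855
```

Run:
```python
from bench import *;from h import *
s=observe();print(s["t"],s["tcp_pos"],np.degrees(s["tool_rot"]),s["contact_force"]);go(s,.446,.277,.028,-168.7)
```

```text
3.2 [0.45550275 0.27687361 0.03453205] [ -90.3694558     1.14380822 -169.07420372] [-0.20266401 -0.36948799 -1.05359379]
tool shift mm [ 9.3  6.5 -1.9] ry -0.37 | rows>= 0.2
```

Request:
send_rows --motion "0.009 0.006 -0.002 0 -0.4 -1.1;0 0 0 0 0 0;0 0 0 0 0 0"

```text
t: 3.58
tcp_pos: [0.4472, 0.2779, 0.0304]
tool_rot: [-1.578, 0.004, -2.943]
contact_force: [0.6, -0.2, 0.6]
width: 0.0852
```

Run:
```python
from bench import *;from h import *
s=observe();print(s["t"],s["tcp_pos"],np.degrees(s["tool_rot"]),s["contact_force"]);go(s,.446,.277,.028,-168.7)
```

```text
3.575 [0.44724703 0.27792901 0.03037508] [ -90.40057195    0.21481938 -168.61553852] [ 0.55086681 -0.1610734   0.60678676]
tool shift mm [1.4 2.4 0.7] ry 0.08 | rows>= 0.0
```

Request:
send_rows --motion "0 0.002 0 0 0 0;0 0 0 0 0 0;0 0 0 0 0 0;0 0 0 0 0 0;0 0 0 0 0 0" --fingers 0 --newtons 50

```text
t: 4.2
tcp_pos: [0.4477, 0.2782, 0.0287]
tool_rot: [-1.578, 0.005, -2.943]
contact_force: [1.1, 0.0, -2.1]
width: 0.019
```

Request:
send_rows --motion "0 0 0 0 0 0;0 0 0 0 0 0"

```text
t: 4.45
tcp_pos: [0.4476, 0.2782, 0.0287]
tool_rot: [-1.578, 0.005, -2.943]
contact_force: [0.2, -0.1, 0.1]
width: 0.0185
```

Run:
```python
from bench import *;from h import *
s=observe();go(s,.455,.045,.06,167.5)
```

```text
tool shift mm [ 38.8 -31.3 230. ] ry 23.89 | rows>= 3.8
```

Request:
send_rows --motion "0 -0.02 0 0 0 0;0 -0.02 0 0 0 0;0 0 0.04 0 0 0;0 0 0.04 0 5 0;0 0 0.04 0 5 0"

```text
t: 5.08
tcp_pos: [0.4657, 0.158, 0.0671]
tool_rot: [-1.577, -0.001, -3.117]
contact_force: [0.2, 0.2, -2.3]
width: 0.0186
```

Run:
```python
from bench import *;from h import *
s=observe();print(s["t"],s["tcp_pos"],np.degrees(s["tool_rot"]));go(s,.455,.045,.06,167.5)
```

```text
5.075 [0.46574297 0.15802391 0.06706517] [-9.03718850e+01 -6.30326280e-02 -1.78601387e+02]
tool shift mm [ 13.5   7.1 112.7] ry 13.9 | rows>= 1.8
```

Request:
send_rows --motion "0 0 0.04 0 5 0;0 0.004 0.04 0 5 0;0.01 0.004 0.03 0 4 0;0 0 0 0 0 0;0 0 0 0 0 0"

```text
t: 5.7
tcp_pos: [0.4476, 0.0448, 0.0569]
tool_rot: [-1.576, -0.005, 2.909]
contact_force: [-0.4, 0.8, -1.2]
width: 0.0185
```

Run:
```python
from bench import *;from h import *
s=observe();print(s["t"],s["tcp_pos"],np.degrees(s["tool_rot"]));go(s,.455,.045,.06,167.5)
T=grab_frame("top");S=grab_frame("scene");np.savez("T2.npz",**T);np.savez("S2.npz",**S)
def crop(f,x,y,w,h,k): return cv2.resize(f["color"][y:y+h,x:x+w,::-1],None,fx=k,fy=k,interpolation=cv2.INTER_CUBIC)
cv2.imwrite("pics/c2.png",np.hstack([crop(T,255,80,80,120,5),crop(S,240,180,80,120,5)]))
```

```text
5.7 [0.4476019  0.04484971 0.05689921] [-90.32329045  -0.30876368 166.69045736]
tool shift mm [-7.2 -3.1 -1.8] ry -0.81 | rows>= 0.1
```

View pics/c2.png

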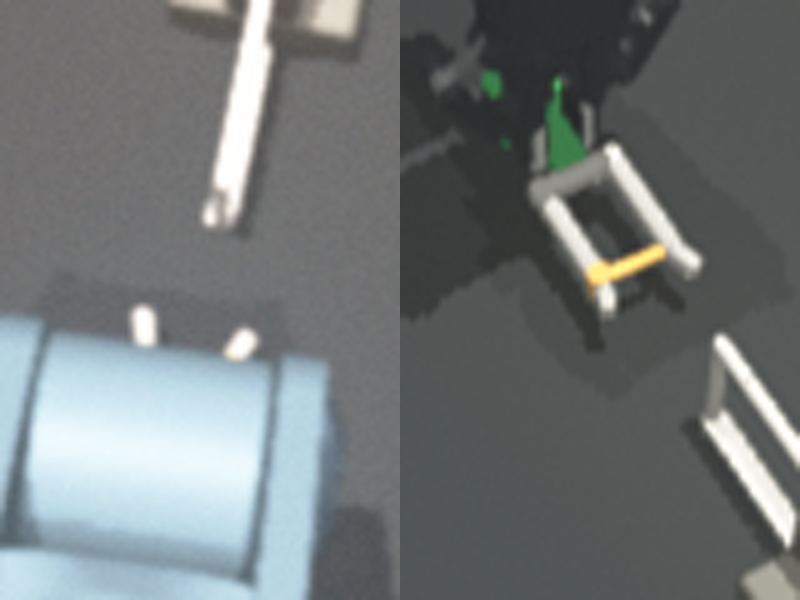

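Run:
```python
from h import *
T=dict(np.load("T2.npz"));S=dict(np.load("S2.npz"))
t=lambda X,Y:(255+X/5,80+Y/5)
s=lambda X,Y:(240+(X-400)/5,180+Y/5)
P=[]
for a,b in[(t(143,308),s(697,265)),(t(247,331),s(607,312))]:
    p,e=two(T,a,S,b);P.append(p);print(p.round(4),e.round(4),onz(T,a,.035).round(4),onz(S,b,.035).round(4))
for nm,a,b in[("bar foot",t(213,220),s(710,415)),("bar top",t(220,190),s(718,340))]:
    p,e=two(T,a,S,b);print(nm,p.round(4),e.round(4))
yaw=np.radians(166.69-180)
def loc(c,o): d=c-o; return np.cos(yaw)*d[0]+np.sin(yaw)*d[1],-np.sin(yaw)*d[0]+np.cos(yaw)*d[1]
m=(P[0]+P[1])/2; print("tip mid",m, "rel tcp in tag axes",loc(m,np.array([.4476,.0448,0])))
print("L-R dir yaw",np.degrees(np.arctan2(*(P[0]-P[1])[[1,0]]))-90)
print("bar rel tcp",loc(np.array([.603,.0105,0]),np.array([.4476,.0448,0])))
# scene only: bar-top/foot in tag frame via scene camera, same-camera comparison
for a in((s(710,415),.003),(s(718,340),.075)): print("scene bar",onz(S,*a).round(4))
# gate ends & cross in scene
for n,q in(("gateL",s(660,252)),("hinge",s(597,272)),("crL",s(612,150)),("crR",s(540,190))):
    print(n,np.round(loc(onz(S,q,.038),np.array([.4476,.0448,0])),4))
```

```text
[0.5522 0.0463 0.0386] 0.0032 [0.5519 0.045  0.035 ] [0.5516 0.0494 0.035 ]
[ 0.5408 -0.0023  0.0349] 0.0017 [ 0.5403 -0.003   0.035 ] [ 0.5413 -0.0016  0.035 ]
bar foot [ 0.602   0.011  -0.0022] 0.0005
bar top [0.5999 0.0109 0.0668] 0.004
tip mid [0.54651551 0.02198507 0.03678869] rel tcp in tag axes (np.float64(0.10151095225070654), np.float64(0.0005701988242188746))
L-R dir yaw -13.19028392435149
bar rel tcp (np.float64(0.15912228680194151), np.float64(0.0023974659373317622))
scene bar [0.604 0.009 0.003]
scene bar [0.604  0.0088 0.075 ]
gateL [0.0863 0.0153]
hinge [ 0.0813 -0.0175]
crL [0.0216 0.0252]
crR [ 0.0253 -0.0185]
```

The triangulated tips put the tag where it should be: tip 101 mm ahead of the TCP, height 37 mm, yaw -13°. The bar is on the centre line about 157 mm ahead in the tag's x. I'll lower to an underside height of about 12 mm, align and approach.

Request:
send_rows --motion "-0.015 0.008 0 0 -0.8 0;-0.015 0.008 0 0 0 0;-0.012 0 0 0 0 0;0 0 0 0 0 0;0 0 0 0 0 0"

```text
t: 6.42
tcp_pos: [0.4907, 0.0391, 0.041]
tool_rot: [-1.577, -0.005, 2.931]
contact_force: [1.3, 0.9, -1.8]
width: 0.0188
```

```bash
cat >> h.py <<'E'
def rel(s):
    a=s["tool_rot"][2]-np.pi; d=np.array([.603,.0105])-s["tcp_pos"][:2]
    print("t",round(s["t"],2),"bar in tag mm",np.round([1000*(np.cos(a)*d[0]+np.sin(a)*d[1])-2,1000*(-np.sin(a)*d[0]+np.cos(a)*d[1])],1),"underside",round(1000*s["tcp_pos"][2]-28.7,1),"rpy",np.degrees(s["tool_rot"]).round(2),"F",s["contact_force"].round(1))
E
python3 -c "
from bench import *;from h import *
rel(observe())"
```

```text
t 6.42 bar in tag mm [113.8  -4.5] underside 12.3 rpy [-90.35  -0.26 167.96] F [ 1.3  0.9 -1.8]
```

Request:
send_rows --motion "-0.010 0 0.004 0 0.4 0;0 0 0 0 0 0;0 0 0 0 0 0"

```text
t: 6.8
tcp_pos: [0.4999, 0.0328, 0.0413]
tool_rot: [-1.577, -0.004, 2.924]
contact_force: [-0.3, 0.3, -2.2]
width: 0.0189
```

```bash
python3 -c "
from bench import *;from h import *
rel(observe())
T=grab_frame('top');S=grab_frame('scene')
def crop(f,x,y,w,h,k): return cv2.resize(f['color'][y:y+h,x:x+w,::-1],None,fx=k,fy=k,interpolation=cv2.INTER_CUBIC)
cv2.imwrite('pics/c3.png',np.hstack([crop(T,260,90,70,70,5),crop(S,255,200,70,70,5)]))
"
```

```text
t 6.8 bar in tag mm [103.5   0.5] underside 12.6 rpy [-90.34  -0.24 167.54] F [-0.3  0.3 -2.2]
```

View pics/c3.png

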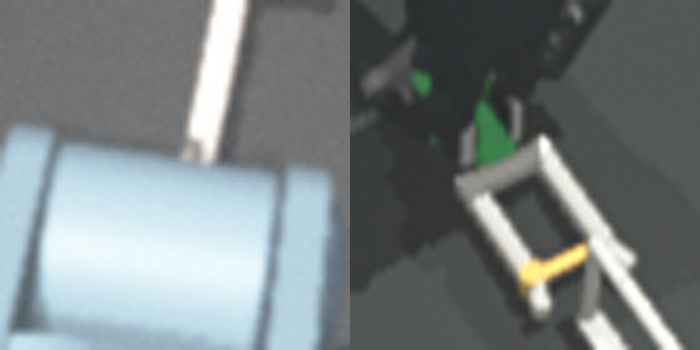

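The scene crop shows the bar, foot at (585,320), just outside the mouth and midway between the jaw tips at (540,305) and (630,260). Now I'll push.

Request:
send_rows --motion "-0.012 0 0 0 0 0;-0.012 0 0 0 0 0;-0.012 0 0 0 0 0;0 0 0 0 0 0"

```text
t: 7.4
tcp_pos: [0.5366, 0.0242, 0.0405]
tool_rot: [-1.576, -0.007, 2.924]
contact_force: [-1.3, -2.4, -0.5]
width: 0.0188
```

```bash
python3 -c "
from bench import *;from h import *
rel(observe())"
```

```text
t 7.4 bar in tag mm [65.8  1. ] underside 11.8 rpy [-90.28  -0.39 167.53] F [-1.3 -2.4 -0.5]
```

Request:
send_rows --motion "-0.012 0 0 0 0 0;-0.011 0 0 0 0 0;-0.006 0 0 0 0 0;0 0 0 0 0 0;0 0 0 0 0 0"

```text
t: 8.02
tcp_pos: [0.5681, 0.0176, 0.0406]
tool_rot: [-1.577, -0.004, 2.924]
contact_force: [-0.0, 0.4, -3.2]
width: 0.0189
```

```bash
python3 -c "
from bench import *;from h import *
rel(observe())
S=grab_frame('scene')
def crop(f,x,y,w,h,k): return cv2.resize(f['color'][y:y+h,x:x+w,::-1],None,fx=k,fy=k,interpolation=cv2.INTER_CUBIC)
cv2.imwrite('pics/c4.png',crop(S,265,200,80,80,7))
"
```

```text
t 8.03 bar in tag mm [33.6  0.6] underside 11.9 rpy [-90.33  -0.24 167.54] F [-0.   0.4 -3.2]
```

View pics/c4.png

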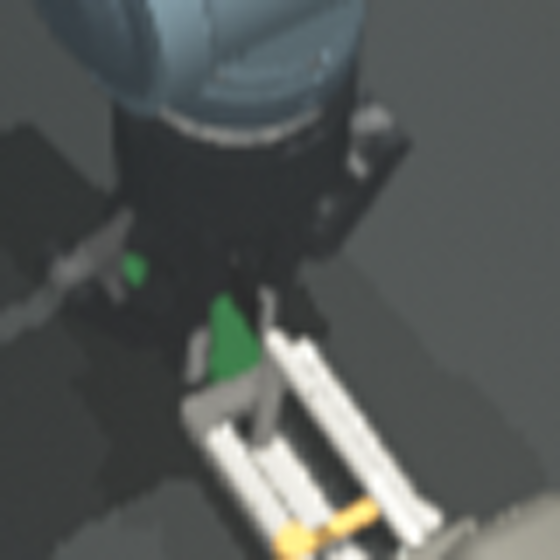

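The bar, foot at (265,440), stands inside near the cross-piece, and the brass gate is back across the mouth (290,540 to 375,510). I'll ease back so the gripper body clears the loop, then lower.

Request:
send_rows --motion "0.009 0 0 0 0 0;0.008 0 0 0 0 0;0.005 0 0 0 0 0;0 0 0 0 0 0"

```text
t: 8.57
tcp_pos: [0.5439, 0.0232, 0.0405]
tool_rot: [-1.577, -0.005, 2.925]
contact_force: [-0.6, 1.0, -2.7]
width: 0.0185
```

```bash
python3 -c "
from bench import *;from h import *
rel(observe())"
```

```text
t 8.57 bar in tag mm [58.5  0.3] underside 11.8 rpy [-90.34  -0.3  167.56] F [-0.6  1.  -2.7]
```

Request:
send_rows --motion "0 0.005 0 0 0 0;0 0.004 0 0 0 0;0 0 0 0 0 0;0 0 0 0 0 0"

```text
t: 9.07
tcp_pos: [0.5442, 0.0231, 0.0308]
tool_rot: [-1.577, -0.005, 2.924]
contact_force: [-0.5, 0.1, -1.9]
width: 0.0186
```

```bash
python3 -c "
from bench import *;from h import *
rel(observe())"
```

```text
t 9.07 bar in tag mm [58.1  0.4] underside 2.1 rpy [-90.34  -0.28 167.55] F [-0.5  0.1 -1.9]
```

Request:
send_rows --motion "0 0.001 0 0 0 0;0 0.001 0 0 0 0;0 0 0 0 0 0"

```text
t: 9.45
tcp_pos: [0.5447, 0.023, 0.0292]
tool_rot: [-1.577, -0.004, 2.924]
contact_force: [-0.9, -0.2, -0.8]
width: 0.0187
```

Request:
send_rows --motion "0 0 0 0 0 0;0 0 0 0 0 0;0 0 0 0 0 0;0 0 0 0 0 0" --fingers 70

```text
t: 9.95
tcp_pos: [0.5458, 0.0228, 0.0302]
tool_rot: [-1.577, -0.001, 2.924]
contact_force: [1.2, -0.1, 0.4]
width: 0.0593
```

Request:
send_rows --motion "0 -0.02 0 0 0 0;0 -0.03 0 0 0 0;0 -0.04 0 0 0 0;0 -0.04 0 0 0 0;0 -0.05 0 0 0 0"

```text
t: 10.58
tcp_pos: [0.5427, 0.0221, 0.2101]
tool_rot: [-1.576, -0.013, 2.924]
contact_force: [0.8, -0.1, 0.3]
width: 0.0598
```

Request:
send_rows --motion "0 0 -0.05 0 0 0;0 0 -0.05 0 0 0;0 0 -0.05 0 0 0;0 0 -0.05 0 0 0;0 0 -0.05 0 0 0"

```text
t: 11.2
tcp_pos: [0.6023, 0.2697, 0.2193]
tool_rot: [-1.578, 0.001, 2.917]
contact_force: [0.3, -0.4, -0.6]
width: 0.0599
```

```bash
python3 -c "
from bench import *;from h import *
rel(observe())
T=grab_frame('top');S=grab_frame('scene');np.savez('T5.npz',**T);np.savez('S5.npz',**S)
def crop(f,x,y,w,h,k): return cv2.resize(f['color'][y:y+h,x:x+w,::-1],None,fx=k,fy=k,interpolation=cv2.INTER_CUBIC)
cv2.imwrite('pics/c5.png',np.hstack([crop(T,255,80,80,100,5),crop(S,250,190,80,100,5)]))
for n,f in (('top',T),('scene',S)):
    g=dict(np.load(n+'0.npz'))
    for q in (g,f):
        m=mask(q,(0,150,80),(6,255,255)); ys,xs=np.nonzero(m);print(n,'red',len(xs),xs.mean(),ys.mean())
"
```

```text
t 11.2 bar in tag mm [  56.4 -252.5] underside 190.6 rpy [-9.0420e+01  7.0000e-02  1.6713e+02] F [ 0.3 -0.4 -0.6]
top red 482 439.60165975103735 187.35684647302904
top red 483 439.5900621118012 187.38302277432712
scene red 443 150.8352144469526 301.5733634311512
scene red 443 150.8352144469526 301.5733634311512
```

View pics/c5.png

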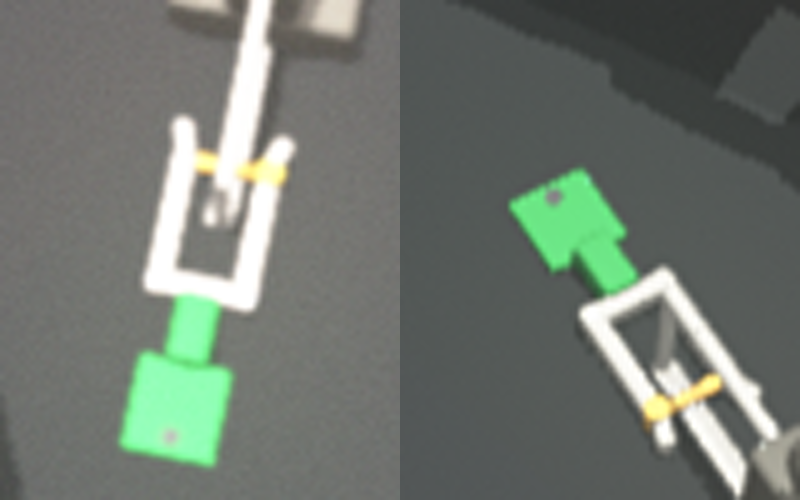

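The tag lies flat with the bar inside: foot at (213,220) in the top crop, between the cross-piece at y≈290 and the shut gate at y≈165. The gripper is well clear and the red tag hasn't moved. I'll hand it in.

```bash
python3 -c "
from bench import *
print(close_job())"
```

```text
the job is handed in; nothing more can be done
None
```

The green tag is clipped on the steel loop and lying flat, and I handed the job in at about 11 s of the 42 s allowed. I gripped its green block, turned it to the loop's direction and pushed the gate over the bar until the bar was at about tag x 34 mm. I then drew it back to about 58 mm, set it down, released it and moved the arm clear.

**Last checks:**
- **Bar and gate:** both camera views show the bar inside the hook near its centre line (about 0.4 mm off at tag x 58 mm, by arm pose). The brass gate lies shut across the mouth behind it.
- **Red tag:** it stayed put, with its colour mask within 0.03 px of its starting position in both views.
- **Forces:** readings taken after each move stayed under about 4 N, and the gripper touched nothing at the end.

**Not confirmed directly:** I inferred the gate opening from the 1–3 N felt during the push and from the gate lying behind the bar afterwards. I had no reading of the gate joint itself. The bar position from the two cameras differed by 3–5 mm, well inside what the hook allows.

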